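# Key off the card stand's power and hold the display card up for inspection

### The arm

A 6-joint arm with a two-finger parallel gripper is mounted at the origin on the work surface. World frame = base frame: x ahead of the robot, y to its left, z up, the work surface at z = 0. Lengths are in mm, angles in rad, forces in N, time in s.
With the tool pointing down it reaches from about 350 to 850 mm from the base axis. Payload 8.1 kg.
Tool frame: the origin (TCP) lies on the centre line of the jaws, within the pads' length; the fingertips stand 19 mm ahead of it and the grasp point (between the pads) is the TCP; z points along the fingers, y is the line along which they close (so a half turn about z gives the same grasp; the last joint's range is limited). The gripper opens to 85 mm and grips with 20 to 120 N. Pads are 22 mm wide; open, the fingers measure 114 mm over their backs; the gripper's body (76 mm by 85 mm) begins 54 mm behind the grasp point. The pads swing forward as they close: fully open they stand 13 mm farther back than shut.
Start: joints at [-1.289, 0.13, 1.488, -0, 1.523, -0.085], TCP at [215.198, -560.085, 250.292] pointing down, gripper open.
Joint ranges: [-2.96, 2.96], [-0.89, 2.26], [0.02, 2.5], [-1.34, 4.48], [0, 2.73], [-2.66, 2.66]. Speed limits (rad/s): [2.39, 2.39, 2.79, 3.14, 3.14, 3.14].

### API

Orientations are given as [roll, pitch, yaw] about the fixed x, y, z axes, in that order (R = Rz(yaw) Ry(pitch) Rx(roll)).
In Python, from plant import sense, capture, camera_model, ticket gives the robot as it stands.
- The arm moves only by the tool play_rows, never from a script. Its argument "targets" is one flat list of numbers, 5 for each row, row after row: the opening, from -1 (shut) to 1 (fully open), then the shift along the tool's x, y, z in m, then the turn about the tool's z in units of 6 degrees (1.0 is 6 degrees). In form: [gripper, tx, ty, tz, turn, gripper, tx, ty, tz, turn, ...]. A call has 1 to 12 rows; each row is the pose to reach, as a shift and turn from the pose commanded when the call began, along the tool's axes at that moment; what a row does not reach only later rows make up. A row lasts 1/10 s, in which the tool goes at most 50 mm and 8.59 degrees, less where a joint would pass 70% of its speed; a pose out of reach is approached as far as the arm can. A call with a gripper value outside its range is refused whole. The fingers move at their own pace and stop on an object; "squeeze" is the grip in N (left out, the last holds). Time passes only in rows, so rows that repeat a pose let the fingers close. It gives the time, the measured TCP pose, the force, the opening and the grip force at its end, in the units of the state.
- sense(): the state, without advancing time (a new reading comes with each control period).
- capture(name): name is "scene" or "top"; returns the picture (384x512x3 uint8, blue, green, red); there is no depth.
- camera_model(name): a dict with "intrinsics" (3x3 intrinsics, pixels), "k1" (the pictures are not rectified: a ray, as slopes to the right and down, at radius r is drawn at 1 + k1 r^2 times it, then the intrinsics apply), "pose" (4x4, takes a point from camera to world coordinates). Camera axes: x right, y down, z forward; pixel columns grow to the right and rows downward; lengths in mm; the calibration is good to about 2 mm. A picture is of the moment at which its call begins. camera_model takes no time and is no camera call.
- ticket.job_done(): hands the job in; it is judged then, once.
The state is a dict: "clock": time; "q": joint angles; "qvel": joint speeds; "joint_torque": joint torques, N m; "position": TCP position; "ee_rot": TCP orientation; "ft_force": force on the tool from outside, world axes, zero at the start; "torque": the same for the moment, N m; "width": finger opening in mm; "finger_force": force on a finger pad.
Only numpy, scipy, OpenCV 4.12 (cv2) and the standard library are available. Lean on these libraries where they do the work, as an engineer would, in place of code of your own. Each camera call takes 0.05 s, during which the arm holds its last target. There are 200 camera calls.

### The job

Take the steel key out of its black holder block, push it fully down into the slot of the cylinder knob on the grey switch box and turn it clockwise (seen from above) as far as it goes to switch the power off; leave the key in the knob. Only then draw the circuit card with the display straight up out of the clear stand, lean it back half way (about 45 degrees) so that its display side looks slantwise up, and finish while still holding it like that, steady, in the gripper, with its lower edge at least 12 cm above the bench and touching nothing else. Leave the other card, the tape roll and the breadboard where they are.

Things in the scene. Friction and masses are not known exactly. Their poses are not given: they have to be found in the camera images.
- key_bow (a point): centre of the bow (flat upright head) of the loose steel key, 60 g, upright in the holder. Bow 30 mm wide (own x) x 10 thick (own y) x 44 tall (own z, up); grasp it across its thickness. It rests on the holder's top, 22 mm below this point. Below it the blade, 14 (x) x 6 (y) x 21 mm long, fits a slot either way round.
- key_tip (a point): middle of the bottom end of the key's blade, 43 mm below the centre of the bow; same axes
- keyholder: fixed black block, 60 x 60 x 28 mm tall, origin at the centre of its underside; in its top is a slot 16.4 x 8.4 mm, 23 mm deep, long side along its x
- key_slot (a point): middle of the mouth of the key slot in the top of the steel cylinder knob (40 mm across, 26 tall) on the fixed grey switch box (100 x 100 x 40 mm). 67 mm above the bench. Slot 16.4 mm long (own x) x 8.4 wide (own y), 23 deep, chamfered 1.5 mm; own z up. The axes turn with the knob. Fully in, the key's bow rests on the knob.
- keyknob (a joint): angle of the cylinder knob, rad: grows as it turns clockwise seen from above, stop at 1.05 (power off); it starts between 0 and 0.15 (power on) and stays where it is left. Friction 0.04 N m. The key has about 0.18 rad of play in the slot.
- card_grip (a point): centre of the grip of the display card, a loose green card upright in the stand. Grip: grey bar on its top edge, 60 mm long (own y) x 14 thick (own x) x 30 tall (own z, up); grasp it across its thickness. Card 128 mm tall, 90 wide (y), 4 thick, 105 to 210 g; the 60 x 42 x 7 mm display is on its +x face, 32 mm and more below this point. It may lean slightly in its slot.
- card_foot (a point): middle of the card's lower edge (a black connector 80 x 6 mm), 113 mm below the centre of the grip; same axes
- rack: fixed clear acrylic stand, 70 (x) x 262 (y) x 40 mm tall, a 75 mm tall cheek at either end; origin: centre of its underside. Two slots, 57.5 mm either side of the origin along its y, 26 mm deep: a card's foot stands 14 mm above the bench. Card x is rack x, pointing away from the robot within 0.25 rad.
- spare_grip (a point): centre of the grip (30 mm long x 14 x 30 mm) of the other card, which has only small chips on its face and stands in the stand's other slot; otherwise like the display card. Leave it there.
- tape: roll of tape lying flat, 90 mm across, 24 mm tall, loose; origin at the centre of its underside. Leave it alone.
- breadboard: small white breadboard, 55 x 83 x 10 mm with three small blue parts on it (20 mm tall in all), loose; origin at the centre of its underside. Leave it alone.
Things that resemble listed ones, but are neither listed nor needed, are in the scene too. Of the things shaped like the part that bears key_bow, the bare steel one is meant.

How it is judged:
By the outcome, as a careful person would: the job done as asked, in the order asked, and still so for the second after the job is handed in, while the arm keeps its last pose, push and grip.
It also fails if it takes over 58 s, if anything falls off the work surface, if the arm or the gripper's body presses on something with over 40 N, if the wrist force passes 120 N, or if a joint passes its speed limit or range.

## Working session

There is one attempt and no reset: what is moved stays moved. The work goes in short steps, Python scripts to look and compute and a tool call to move; the robot and the scene stay as the last step left them, time stands still between calls to the robot, and variables do not carry over. Pictures are saved under pics/ and viewed, at most 10 in all, crops included, and the job is handed in when it is done.

Besides the shell and the picture viewer there is one more tool, called after ">>>" by a JSON object that holds its "fn" and its "kwargs", one argument or row to a line. play_rows: Moves the arm, as the interface text tells. Its arguments: {"type":"object","properties":{"targets":{"type":"array","items":{"type":"number"}},"squeeze":{"type":"number"}},"required":["targets"]}

```bash
mkdir -p pics; ls; python3 - <<'E'
from plant import *
import cv2,numpy as np
for n in("scene","top"):
    im=capture(n); cv2.imwrite(f"pics/{n}0.png",im); m=camera_model(n); print(n,np.round(m["intrinsics"],1).tolist(),m["k1"],np.round(m["pose"],3).tolist())
a=cv2.imread("pics/scene0.png")
print(sense())
E
```

```text
pics
scene [[446.8, 0.0, 262.1], [0.0, 446.8, 192.3], [0.0, 0.0, 1.0]] 0.027758316441597618 [[-0.814, 0.331, -0.477, 1032.158], [0.581, 0.48, -0.657, 699.302], [0.012, -0.812, -0.583, 695.057], [0.0, 0.0, 0.0, 1.0]]
top [[366.2, 0.0, 257.5], [0.0, 366.2, 193.8], [0.0, 0.0, 1.0]] -0.09113709509677655 [[-0.023, -0.993, 0.116, 431.905], [-1.0, 0.024, 0.008, 14.396], [-0.011, -0.116, -0.993, 864.222], [0.0, 0.0, 0.0, 1.0]]
{'clock': 0.1, 'q': array([-1.28936725e+00,  1.31110342e-01,  1.48917349e+00, -1.24149573e-05,
        1.52299870e+00, -8.53882452e-02]), 'qvel': array([-0.00130861, -0.00139635, -0.00135319,  0.00068988,  0.00076863,
       -0.0002239 ]), 'joint_torque': array([ 9.48994821e-04, -5.70951033e+01, -5.01942229e+01, -2.10164326e-04,
        8.20108282e-03,  1.00723867e-05]), 'position': array([ 215.08161802, -559.62688085,  249.33283913]), 'ee_rot': array([-3.13990787e+00, -1.31766350e-04,  3.66817811e-01]), 'ft_force': array([ 0.65778954, -0.08015032, -0.03404079]), 'torque': array([-0.00098774,  0.03472243, -0.0354307 ]), 'finger_force': 0.0, 'width': 85.0955388581591}
```

View pics/scene0.png

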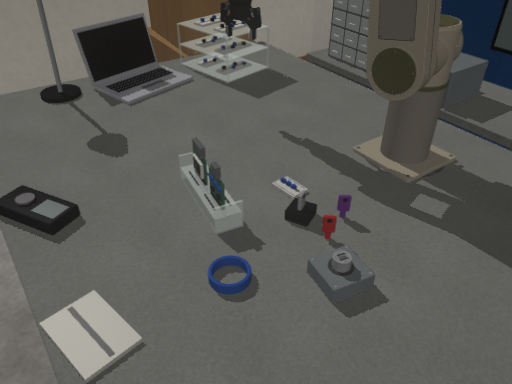

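View pics/top0.png

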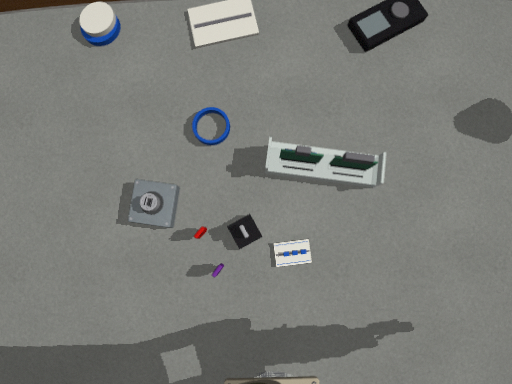

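Candidates: key – steel in the black block, top (243,231); look-alikes are red (200,232) and purple (218,270). Card – right, top (353,160), long grip; left (300,155), short grip. I'll check these in close crops.

```bash
cat > h.py <<'E'
import cv2,numpy as np
from plant import *
def ray(n,uv):
    m=camera_model(n);P=np.array(m["pose"])
    p=cv2.undistortPoints(np.array(uv,float).reshape(-1,1,2),np.array(m["intrinsics"]),np.array([m["k1"],0,0,0.]))[:,0]
    d=np.c_[p,np.ones(len(p))]@P[:3,:3].T
    return P[:3,3],d
def onz(n,uv,z):
    o,d=ray(n,uv); return o+d*((z-o[2])/d[:,2])[:,None]
def tri(a,b):
    (o1,d1),(o2,d2)=ray("scene",[a]),ray("top",[b])
    A=np.c_[d1[0],-d2[0]];t=np.linalg.lstsq(A,o2-o1,rcond=None)[0]
    p,q=o1+t[0]*d1[0],o2+t[1]*d2[0];return (p+q)/2,np.linalg.norm(p-q)
def proj(n,X):
    m=camera_model(n);P=np.linalg.inv(np.array(m["pose"]));rv=cv2.Rodrigues(P[:3,:3])[0]
    return cv2.projectPoints(np.array(X,float).reshape(-1,1,3),rv,P[:3,3],np.array(m["intrinsics"]),np.array([m["k1"],0,0,0.]))[0][:,0]
def crop(im,x,y,w,h,s):
    return cv2.resize(im[y:y+h,x:x+w],None,fx=s,fy=s,interpolation=cv2.INTER_CUBIC)
E
python3 - <<'E'
from h import *
t=cv2.imread("pics/top0.png");s=cv2.imread("pics/scene0.png")
A=np.hstack([crop(t,125,170,62,62,6),crop(t,215,205,62,62,6)])[:,:744]
B=np.hstack([crop(t,260,130,130,60,3),crop(s,170,130,80,60,4)[:180,:354]])
B=cv2.copyMakeBorder(B,0,0,0,744-B.shape[1],0)
cv2.imwrite("pics/c1.png",np.vstack([A,B]))
cv2.imwrite("pics/c2.png",np.hstack([crop(s,170,130,80,100,5),crop(s,280,170,100,125,4)]))
E
```

```text
(no output)
```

View pics/c1.png

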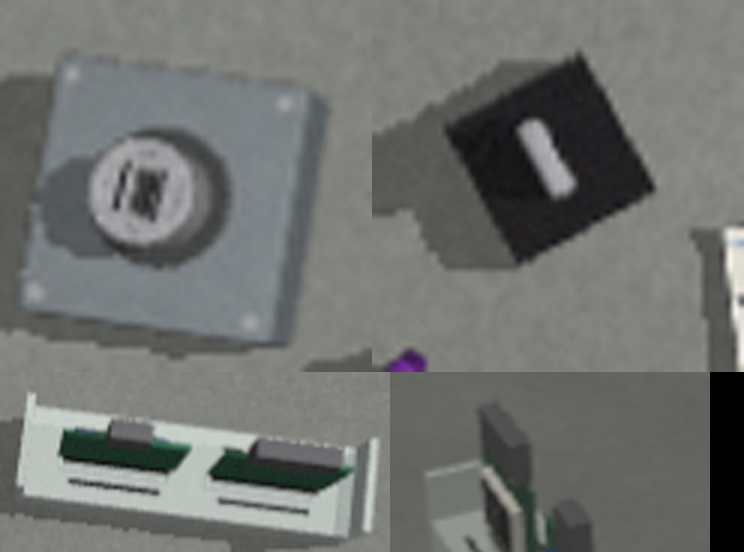

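View pics/c2.png

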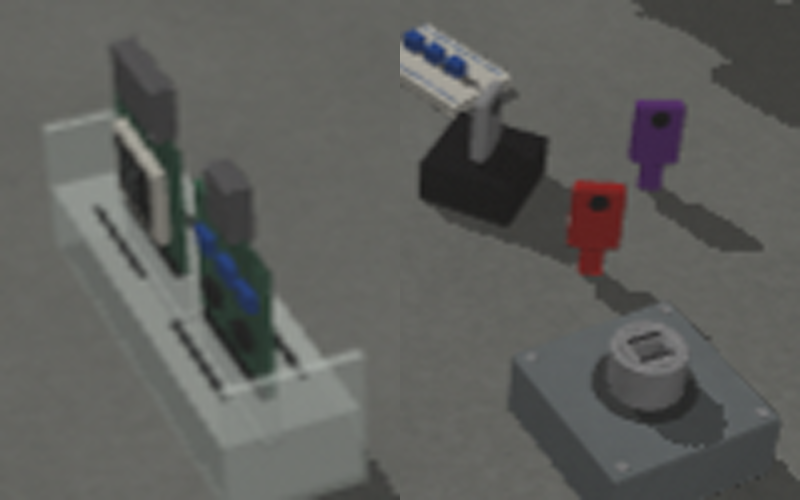

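Steel key at top (243,231) and the framed-display card (scene (197,160), top (353,160), long grip) are confirmed. The slot's direction on the knob (top (149,201), scene (342,257)) needs a closer look.

```bash
python3 - <<'E'
from h import *
f=lambda n:np.mean([capture(n).astype(float) for _ in range(4)],0)
t,s=f("top"),f("scene")
np.save("t.npy",t);np.save("s.npy",s)
g=lambda im,x,y:cv2.resize(im[y:y+24,x:x+24],None,fx=16,fy=16,interpolation=cv2.INTER_NEAREST)
cv2.imwrite("pics/c3.png",np.clip(np.hstack([g(t,138,190),g(s,330,246)])*1.3,0,255))
E
```

```text
[ WARN:0@4.498] global loadsave.cpp:1063 imwrite_ Unsupported depth image for selected encoder is fallbacked to CV_8U.
```

View pics/c3.png

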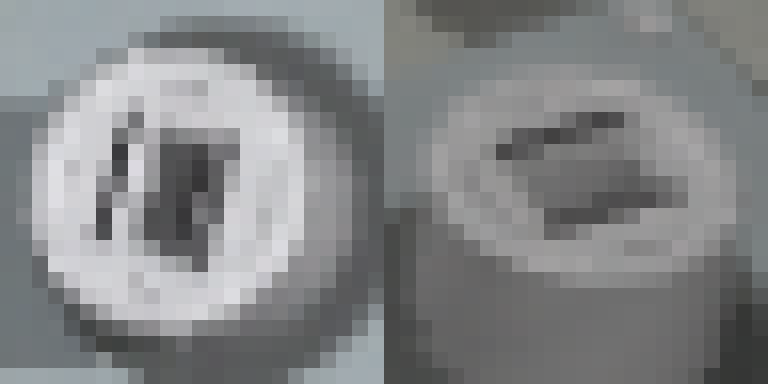

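The slot's long lines run roughly along world x, leaning toward +y at the bottom of the top view. The knob disc centre is about (148.5,201.9) in top. Next I'll measure everything.

```bash
python3 - <<'E'
from h import *
t=np.load("t.npy").astype(np.uint8);s=np.load("s.npy").astype(np.uint8)
def rect(n,mask,z,x,y,w,h):
    m=np.zeros(mask.shape,np.uint8);m[y:y+h,x:x+w]=mask[y:y+h,x:x+w]*255
    c=max(cv2.findContours(m,0,1)[0],key=cv2.contourArea)
    P=onz(n,c[:,0].astype(float),z)[:,:2].astype(np.float32)
    b=cv2.boxPoints(cv2.minAreaRect(P));e=[b[1]-b[0],b[2]-b[1]]
    print(z,cv2.contourArea(c),"c",b.mean(0).round(1),[(round(float(np.linalg.norm(v)),1),round(float(np.degrees(np.arctan2(v[1],v[0]))),1)) for v in e])
    return c
g=t.max(2).astype(int);sat=g-t.min(2)
rect("top",g>75,72,232,220,25,25)       # key top
rect("top",g<62,28,224,212,40,38)         # holder
G=t.astype(int)
rect("top",(g>120),67,136,190,21,22)   # knob disc
rect("top",(g<140),67,144,197,10,11)   # slot
print("knob",onz("top",[[148.5,201.9]],67),"lines",[np.degrees(np.arctan2(d[1],d[0])) for d in [np.subtract(*onz("top",[[138+a/16-.5,190+b/16-.5],[138+c/16-.5,190+e/16-.5]],67)) for a,b,c,e in [(135,110,103,235),(238,140,205,270),(165,130,150,240)]]])
C=lambda p:[(260+a/3,130+(b-372)/3) for a,b in p]
print("grip top",onz("top",C([(260,438),(350,448),(345,466),(253,460)]),142).round(1).tolist())
print("rack corners z40",onz("top",C([(33,405),(345,428),(350,535),(22,495)]),40).round(1).tolist())
print("grip px",t[145:170,335:380].max(2)[::2,::3])
E
```

```text
72 48.5 c [444.9  52.5] [(9.8, -62.0), (29.9, 28.0)]
28 638.0 c [445.5  53.8] [(59.9, -62.4), (58.8, 27.6)]
67 264.0 c [517.7 268.1] [(45.4, -89.5), (45.5, 0.5)]
67 49.5 c [513.6 263.7] [(18.9, -10.6), (17.8, 79.4)]
knob [[513.03237004 262.25796772  67.        ]] lines [np.float64(-14.001450840346934), np.float64(-13.985588245294451), np.float64(-7.269009102989708)]
grip top [[597.1, -161.9, 142.0], [589.1, -222.9, 142.0], [576.8, -218.6, 142.0], [582.1, -156.3, 142.0]]
rack corners z40 [[650.4, -12.9, 40.0], [627.1, -253.5, 40.0], [543.6, -252.0, 40.0], [580.3, -2.6, 40.0]]
grip px [[129 130 127 129 128 129 131 131 133 127 129 125 127 126 128]
 [129 129 129 129 130 129 128 126 131 130 131 131 131 130 132]
 [165 142 133 132 128 130 127 131 131 129 127 132 133 130 132]
 [206 204 206 196 139 147 144 134 130 133 129 136 134 131 134]
 [205 206 205 143 112 110 120 124 144 144 145 147 135 131 133]
 [112 149 196  38 112 110 110 111 110 109 110 125 116 153 170]
 [ 67  74  89  41 105 109 113 111 111 111 109 110 110 148 170]
 [ 47  46  50  43  44  48  66  83  96 105 109 112 111 136 168]
 [ 49  46  47  47  43  41  43  43  43  43  45  67  85 123 143]
 [ 49  47  48  45  46  48  48  48  46  44  44  43  47  61 129]
 [ 31  35  39  45  46  46  48  47  48  47  48  48  45 119 161]
 [155 134 118  74  36  29  34  40  46  47  47  46 138 171 154]
 [185 186 188 188 186 162 131 117  84  35  48 159 195 173 146]]
```

```bash
cat >> h.py <<'E'
def delta(x,y,z,yawdeg):
    s=sense();p=s["position"];r=s["ee_rot"]
    from scipy.spatial.transform import Rotation as R
    M=R.from_euler("xyz",r).as_matrix()
    d=M.T@(np.array([x,y,z])-p)/1000
    cur=np.degrees(np.arctan2(M[1,0],M[0,0]));w=yawdeg-cur
    print("pos",p.round(1),"yaw",round(cur,2),"F",s["ft_force"].round(1),"w",round(s["width"],1),"q6",s["q"][5].round(2),"t",s["clock"])
    print("shift",d.round(4),"turn",round(-w/6,2),"or",round(-(w-360)/6,2),round(-(w+360)/6,2))
E
python3 - <<'E'
from h import *
print(tri((341.9,256.1),(148.1,201.4)))
print("predict scene px of knob/key", proj("scene",[[513,262.5,67],[445,53,72]]))
delta(445,53,160,208)
E
```

```text
(array([514.26435191, 262.68484009,  67.93445632]), np.float64(0.5497204242667938))
predict scene px of knob/key [[342.3793932  256.13539103]
 [302.02374536 192.87547433]]
pos [ 215.2 -560.1  250.2] yaw 21.01 F [-0.2 -0.9  0.9] w 85.4 q6 -0.09 t 0.5
shift [ 0.4344 -0.4899  0.0903] turn -31.16 or 28.84 -91.16
```

>>> {"fn": "play_rows", "kwargs": {
  "targets": [0,0.434,-0.49,0.05,-16,0,0.434,-0.49,0.05,-16,0,0.434,-0.49,0.05,-16,0,0.434,-0.49,0.05,-16,0,0.434,-0.49,0.05,-16,0,0.434,-0.49,0.05,-16,0,0.434,-0.49,0.05,-16,0,0.434,-0.49,0.05,-16,0,0.434,-0.49,0.05,-16,0,0.434,-0.49,0.05,-16,0,0.434,-0.49,0.05,-16,0,0.434,-0.49,0.05,-16]
}}

```text
clock: 1.7
position: [425.4, 2.3, 205.0]
ee_rot: [3.14, 0.001, 2.048]
ft_force: [0.7, -0.8, -0.5]
width: 42.7
finger_force: 0.0
```

```bash
python3 -c "
from h import *
delta(445,53,120,208)"
```

```text
pos [425.4   2.3 205. ] yaw 117.34 F [ 0.7 -0.8 -0.5] w 42.7 q6 -0.59 t 1.7
shift [0.0361 0.0406 0.085 ] turn -15.11 or 44.89 -75.11
```

>>> {"fn": "play_rows", "kwargs": {
  "targets": [0,0.036,0.04,0.075,-15,0,0.036,0.04,0.075,-15,0,0.036,0.04,0.075,-15,0,0.036,0.04,0.075,-15,0,0.036,0.04,0.075,-15,0,0.036,0.04,0.075,-15,0,0.036,0.04,0.075,-15,0,0.036,0.04,0.075,-15,0,0.036,0.04,0.075,-15,0,0.036,0.04,0.075,-15,0,0.036,0.04,0.075,-15,0,0.036,0.04,0.075,-15]
}}

```text
clock: 2.9
position: [444.2, 50.5, 129.8]
ee_rot: [-3.141, 0.0, -2.669]
ft_force: [1.1, 0.1, -0.6]
width: 42.6
finger_force: 0.0
```

```bash
python3 -c "
from h import *
delta(445,53,51,208)
im=capture('top');cv2.imwrite('pics/k1.png',np.hstack([crop(im,200,190,90,80,4),crop(capture('scene'),265,150,80,80,4)]))"
```

```text
pos [444.2  50.5 129.8] yaw -152.93 F [ 1.1  0.1 -0.6] w 42.6 q6 -2.04 t 2.9
shift [-0.0018  0.0019  0.0788] turn -60.15 or -0.15 -120.15
```

View pics/k1.png

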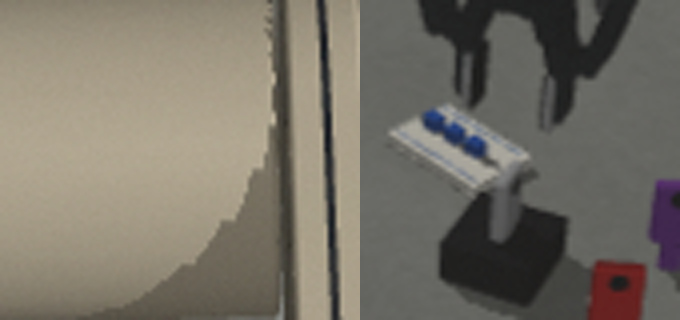

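The scene crop shows the open fingers straddling the key, with its bow at about (505,195). The arm hides the top view. I'll descend and close.

>>> {"fn": "play_rows", "kwargs": {
  "targets": [0,-0.002,0.002,0.04,-0.1,0,-0.002,0.002,0.078,-0.1,0,-0.002,0.002,0.078,-0.1,0,-0.002,0.002,0.078,-0.1,-1,-0.002,0.002,0.078,-0.1,-1,-0.002,0.002,0.078,-0.1,-1,-0.002,0.002,0.078,-0.1,-1,-0.002,0.002,0.078,-0.1,-1,-0.002,0.002,0.078,-0.1,-1,-0.002,0.002,0.078,-0.1],
  "squeeze": 40
}}

```text
clock: 4.0
position: [446.3, 53.2, 53.4]
ee_rot: [-3.14, 0.002, -2.66]
ft_force: [-1.7, -0.5, 6.5]
width: 9.7
finger_force: 39.7
```

```bash
python3 -c "
from h import *
delta(445,53,51,208)"
```

```text
pos [446.3  53.2  53.4] yaw -152.4 F [-1.7 -0.5  6.5] w 9.7 q6 -2.05 t 4.0
shift [0.0013 0.0005 0.0024] turn -60.07 or -0.07 -120.07
```

>>> {"fn": "play_rows", "kwargs": {
  "targets": [-1,0,0,-0.03,0,-1,0,0,-0.07,0,-1,0,0,-0.11,0,-1,0,0,-0.11,0,-1,0,0,-0.11,0],
  "squeeze": 60
}}

```text
clock: 4.5
position: [446.2, 53.2, 163.4]
ee_rot: [-3.14, 0.003, -2.66]
ft_force: [-0.3, -0.6, -1.6]
width: 9.7
finger_force: 59.2
```

```bash
python3 -c "
from h import *
delta(514.2,262.7,165,166)"
```

```text
pos [446.2  53.2 163.4] yaw -152.39 F [-0.3 -0.6 -1.6] w 9.7 q6 -2.05 t 4.5
shift [-0.1574  0.1541 -0.0013] turn -53.07 or 6.93 -113.07
```

>>> {"fn": "play_rows", "kwargs": {
  "targets": [-1,-0.157,0.154,0,6.9,-1,-0.157,0.154,0,6.9,-1,-0.157,0.154,0,6.9,-1,-0.157,0.154,0,6.9,-1,-0.157,0.154,0,6.9,-1,-0.157,0.154,0,6.9,-1,-0.157,0.154,0,6.9,-1,-0.157,0.154,0,6.9]
}}

```text
clock: 5.3
position: [511.9, 261.4, 160.2]
ee_rot: [-3.14, -0.002, 2.902]
ft_force: [0.2, -0.4, -0.4]
width: 9.6
finger_force: 59.3
```

```bash
python3 -c "
from h import *
delta(514.2,262.7,124,166)
im=np.mean([capture('scene').astype(float) for _ in range(3)],0)
np.save('s2.npy',im)
print(proj('scene',[[514.2,262.7,67],[514.2,262.7,117]]))
im2=capture('top')
cv2.imwrite('pics/k2.png',np.hstack([crop(im,305,185,75,110,5),crop(im2.astype(float),120,170,70,100,5.5)]).astype(np.uint8))"
```

```text
pos [511.9 261.4 160.2] yaw 166.3 F [ 0.2 -0.4 -0.4] w 9.6 q6 -0.95 t 5.3
shift [-0.002   0.0019  0.0362] turn 0.05 or 60.05 -59.95
[[342.01421627 256.43020902]
 [344.96968273 237.70868328]]
```

View pics/k2.png

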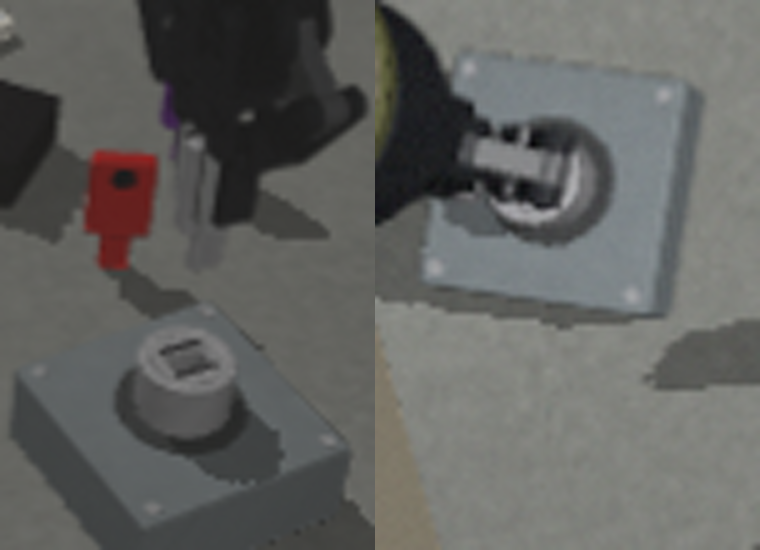

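The key tip (scene (346,239)) hangs over the slot (scene (342.6,256.6)) and is aligned along it. I'll correct the position and lower to just above the mouth.

>>> {"fn": "play_rows", "kwargs": {
  "targets": [-1,-0.002,0.002,0.02,0,-1,-0.002,0.002,0.04,0,-1,-0.002,0.002,0.04,0,-1,-0.002,0.002,0.04,0,-1,-0.002,0.002,0.04,0]
}}

```text
clock: 6.0
position: [515.9, 263.9, 123.1]
ee_rot: [3.14, 0.002, 2.901]
ft_force: [0.6, -0.0, 0.6]
width: 9.2
finger_force: 59.3
```

```bash
python3 -c "
from h import *
delta(514.2,262.7,92.5,166)
im=np.mean([capture('scene').astype(float) for _ in range(2)],0)
cv2.imwrite('pics/k3.png',crop(im,312,205,64,64,8).astype(np.uint8))"
```

```text
pos [515.9 263.9 123.1] yaw 166.2 F [ 0.6 -0.   0.6] w 9.2 q6 -0.95 t 6.0
shift [ 0.0014 -0.0016  0.0306] turn 0.03 or 60.03 -59.97
```

View pics/k3.png

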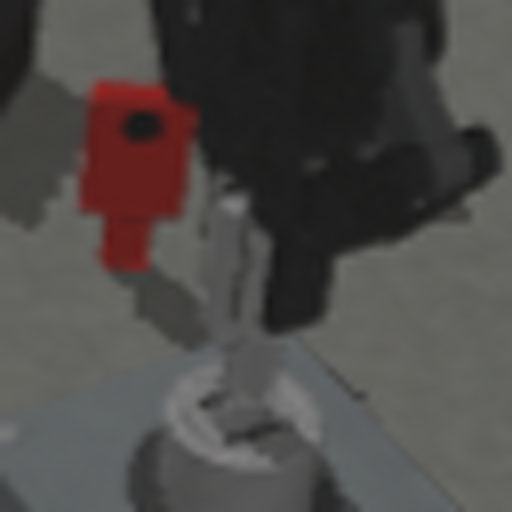

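The blade tip (crop (250,400)) is right over the slot mouth. A 1.5 mm shift along tool y, then I'll insert.

>>> {"fn": "play_rows", "kwargs": {
  "targets": [-1,0,-0.0015,0.003,0,-1,0,-0.0015,0.006,0,-1,0,-0.0015,0.009,0,-1,0,-0.0015,0.012,0,-1,0,-0.0015,0.015,0,-1,0,-0.0015,0.018,0,-1,0,-0.0015,0.018,0]
}}

```text
clock: 6.8
position: [514.5, 262.4, 103.0]
ee_rot: [-3.141, -0.001, 2.901]
ft_force: [0.6, 0.1, -0.9]
width: 9.6
finger_force: 59.3
```

>>> {"fn": "play_rows", "kwargs": {
  "targets": [-1,0,0,0.003,0,-1,0,0,0.006,0,-1,0,0,0.009,0,-1,0,0,0.011,0,-1,0,0,0.012,0,-1,0,0,0.012,0]
}}

```text
clock: 7.4
position: [515.1, 262.6, 92.6]
ee_rot: [3.141, 0.0, 2.901]
ft_force: [-3.6, -1.7, 7.4]
width: 9.4
finger_force: 60.5
```

>>> {"fn": "play_rows", "kwargs": {
  "targets": [-1,0,0,0.001,1,-1,0,0,0.001,2,-1,0,0,0.001,3,-1,0,0,0.001,4,-1,0,0,0.001,5,-1,0,0,0.001,6,-1,0,0,0.001,7,-1,0,0,0.001,8,-1,0,0,0.001,9,-1,0,0,0.001,9.5,-1,0,0,0.001,9.5],
  "squeeze": 80
}}

```text
clock: 8.5
position: [515.6, 262.5, 92.6]
ee_rot: [3.14, 0.0, 1.904]
ft_force: [-4.7, -4.4, 12.8]
width: 9.0
finger_force: 79.0
```

```bash
python3 -c "
from h import *
delta(514.2,262.7,92.5,166);print(sense()['torque'])"
```

```text
pos [515.6 262.5  92.6] yaw 109.1 F [-4.7 -4.4 12.8] w 9.0 q6 0.05 t 8.5
shift [ 0.0007 -0.0012  0.0001] turn -9.48 or 50.52 -69.48
[-0.39725623  0.87290884  0.00516432]
```

>>> {"fn": "play_rows", "kwargs": {
  "targets": [-1,0,0,0,0.5,-1,0,0,0,1,-1,0,0,0,1.5,-1,0,0,0,1.5]
}}

```text
clock: 8.9
position: [514.9, 262.6, 92.5]
ee_rot: [3.141, -0.0, 1.747]
ft_force: [-7.3, -2.6, 15.2]
width: 9.1
finger_force: 79.4
```

```bash
python3 -c "
from h import *
delta(514.2,262.7,92.5,166);print(sense()['torque'])"
```

```text
pos [514.9 262.6  92.5] yaw 100.12 F [-7.3 -2.6 15.2] w 9.1 q6 0.21 t 8.9
shift [ 0.0002 -0.0007  0.    ] turn -10.98 or 49.02 -70.98
[-0.40930696  1.59172698  0.04685028]
```

>>> {"fn": "play_rows", "kwargs": {
  "targets": [-1,0,0,0,0.5,-1,0,0,0,1,-1,0,0,0,1.5,-1,0,0,0,1.5]
}}

```text
clock: 9.3
position: [514.5, 262.8, 92.5]
ee_rot: [-3.141, -0.0, 1.591]
ft_force: [-9.4, -2.7, 16.7]
width: 8.6
finger_force: 79.7
```

```bash
python3 -c "
from h import *
delta(514.2,262.7,92.5,166);print(sense()['torque'])"
```

```text
pos [514.5 262.8  92.5] yaw 91.16 F [-9.4 -2.7 16.7] w 8.6 q6 0.36 t 9.3
shift [-0.0001 -0.0003  0.    ] turn -12.47 or 47.53 -72.47
[-0.18171889  1.9020626   0.56327471]
```

>>> {"fn": "play_rows", "kwargs": {
  "targets": [-0.6,0,0,0,0,-0.4,0,0,0,0,-0.2,0,0,0,0,0,0,0,0,0,0,0,0,-0.03,0,0,0,0,-0.08,0,0,0,0,-0.13,0,0,0,0,-0.16,0,0,0,0,-0.16,0]
}}

```text
clock: 10.2
position: [517.6, 263.5, 257.4]
ee_rot: [3.132, -0.004, 1.592]
ft_force: [0.4, 0.2, -0.4]
width: 42.8
finger_force: 0.0
```

```bash
python3 -c "
from h import *
s=capture('scene')
t=capture('top')
t0=np.load('t.npy')
cv2.imwrite('pics/k4.png',np.hstack([crop(s,312,205,64,90,6),crop(t,120,170,70,90,6)]))
delta(586,-190,253,172.5)"
```

```text
pos [515.3 262.5 251.3] yaw 91.21 F [-0.6 -0.6 -2. ] w 42.8 q6 0.36 t 10.3
shift [-0.4539  0.0611 -0.0019] turn -13.55 or 46.45 -73.55
```

View pics/k4.png

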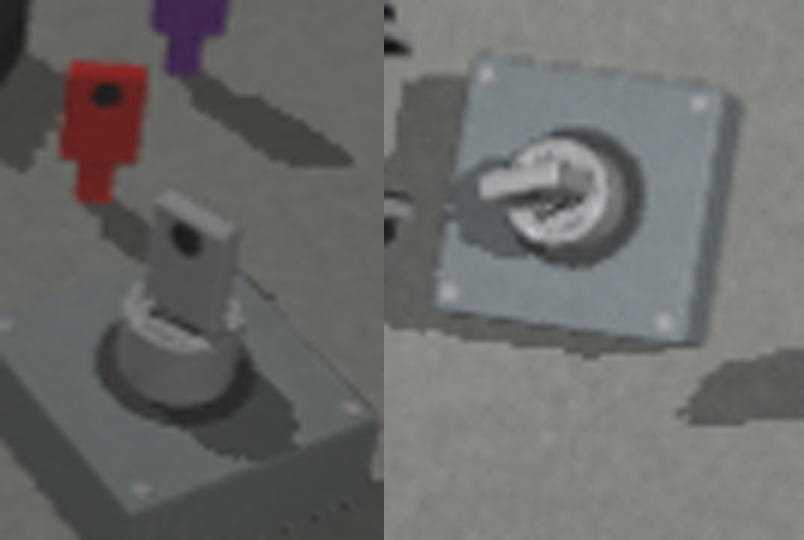

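The key stands in the knob: bow at (190,260) in the scene crop, (520,182) in the top crop. I'll measure its height and angle numerically.

```bash
python3 - <<'E'
from h import *
im=cv2.imread("pics/k4.png")
T=lambda p:[(120+(a-384)/6-.5+.08,170+b/6-.42) for a,b in p]
S=lambda p:[(312+a/6-.42,205+b/6-.42) for a,b in p]
c=[(480,185),(556,163),(562,182),(484,202)]
P=onz("top",T(c),111);print(P.round(1).tolist())
for a,b in((1,0),(2,3)):
    d=P[a]-P[b];print("yaw",np.degrees(np.arctan2(d[1],d[0])),np.linalg.norm(d))
# box edges z=40
e=[(470,55),(740,100),(437,305),(700,345)]
Q=onz("top",T([(472,55),(437,308),(724,90),(690,340)]),40);print("box edge yaw",[np.degrees(np.arctan2(*(d[1::-1]))) for d in (Q[0]-Q[1],Q[2]-Q[3])], "screws",[ np.degrees(np.arctan2(*((onz("top",T([a]),40)-onz("top",T([b]),40))[0][1::-1]))) for a,b in(((486,75),(448,291)),((699,103),(664,321)))])
# key top corner triangulation: scene top corners (162,193) right(240,230)
print("tri", [tri(S([a])[0],T([b])[0]) for a,b in(((165,192),(556,165)),((238,222),(482,187)))])
print("proj of bow bottom/top centre if seated", [((p-[312,205])*6+2.5).round(0) for p in proj("scene",[[514.2,262.7,111],[514.2,262.7,67]])])
E
```

```text
[[512.3, 276.3, 111.0], [519.4, 249.2, 111.0], [512.7, 247.0, 111.0], [506.3, 274.7, 111.0]]
yaw -75.28639295248577 27.932726713491192
yaw -77.03602990431314 28.43072009307827
box edge yaw [np.float64(-7.127331878419537), np.float64(-7.687395809540837)] screws [np.float64(-9.327972250026477), np.float64(-9.0176907661199)]
tri [(array([517.89891031, 249.51398766, 112.21594441]), np.float64(1.85751164901213)), (array([510.52858081, 275.15397362, 114.23556254]), np.float64(2.0451570208276793))]
proj of bow bottom/top centre if seated [array([198., 213.]), array([183., 311.])]
```

Key yaw is −76°, which is 68° past the box axis: the 60° stop plus play, and the bow is seated (TCP 92.5, stop torque 0.56 N m). So power is off. On to the card, gripping its bar along the 60 mm length so that it can later be pivoted about the pads.

>>> {"fn": "play_rows", "kwargs": {
  "targets": [1,-0.454,0.061,0,-13.5,1,-0.454,0.061,0,-13.5,1,-0.454,0.061,0,-13.5,1,-0.454,0.061,0,-13.5,1,-0.454,0.061,0,-13.5,1,-0.454,0.061,0,-13.5,1,-0.454,0.061,0,-13.5,1,-0.454,0.061,0,-13.5,1,-0.454,0.061,0,-13.5,1,-0.454,0.061,0,-13.5,1,-0.454,0.061,0,-13.5,1,-0.454,0.061,0,-13.5]
}}

```text
clock: 11.5
position: [584.3, -190.7, 247.8]
ee_rot: [3.14, -0.004, 3.002]
ft_force: [0.5, 0.0, 0.2]
width: 85.1
finger_force: 0.0
```

```bash
python3 - <<'E'
from h import *
print(proj("scene",[[587,-189.3,142],[587,-189.3,127]]), tri((198.6,142.6),proj("top",[[587,-189.3,142]])[0]))
t=np.load("t.npy");m=((t.max(2)>95)&(t.max(2)<122)).astype(np.uint8);k=np.zeros_like(m);k[148:164,343:377]=m[148:164,343:377]
c=max(cv2.findContours(k,0,1)[0],key=cv2.contourArea)
P=onz("top",c[:,0].astype(float),142)[:,:2].astype(np.float32);print(cv2.minAreaRect(P),P.min(0),P.max(0))
delta(587,-189.3,200,172.5)
E
```

```text
[[198.14972873 142.40282205]
 [198.58117503 147.62445836]] (array([ 586.58001567, -188.99240286,  141.66230971]), np.float64(1.2034671390627705))
((587.3848876953125, -190.97862243652344), (63.788047790527344, 14.176807403564453), 76.98074340820312) [ 573.2936  -220.59142] [ 597.164   -160.04327]
pos [ 584.3 -190.7  247.8] yaw 172.03 F [0.5 0.  0.2] w 85.1 q6 -1.83 t 11.5
shift [-0.0027  0.0017  0.0477] turn -0.08 or 59.92 -60.08
```

>>> {"fn": "play_rows", "kwargs": {
  "targets": [1,-0.0027,0.001,0.04,0,1,-0.0027,0.001,0.07,0,1,-0.0027,0.001,0.07,0,1,-0.0027,0.001,0.07,0,1,-0.0027,0.001,0.07,0]
}}

```text
clock: 12.0
position: [589.3, -189.2, 182.7]
ee_rot: [-3.141, 0.003, 3.006]
ft_force: [-0.2, 1.5, 0.4]
width: 85.3
finger_force: 0.0
```

```bash
python3 - <<'E'
from h import *
delta(587,-190,136,172.5)
E
```

```text
pos [ 589.3 -189.2  182.7] yaw 172.23 F [-0.2  1.5  0.4] w 85.3 q6 -1.83 t 12.0
shift [ 0.0023 -0.0011  0.0467] turn -0.04 or 59.96 -60.04
```

>>> {"fn": "play_rows", "kwargs": {
  "targets": [1,0.002,-0.001,0.02,0,1,0.002,-0.001,0.04,0,1,0.002,-0.001,0.046,0,1,0.002,-0.001,0.046,0,-0.2,0.002,-0.001,0.046,0,-0.2,0.002,-0.001,0.046,0,-1,0.002,-0.001,0.046,0,-1,0.002,-0.001,0.046,0,-1,0.002,-0.001,0.046,0,-1,0.002,-0.001,0.046,0],
  "squeeze": 40
}}

```text
clock: 13.0
position: [587.4, -190.6, 136.7]
ee_rot: [-3.141, 0.003, 3.006]
ft_force: [-0.1, 2.9, 6.2]
width: 59.3
finger_force: 43.0
```

```bash
python3 - <<'E'
from h import *
delta(587,-190,136,172.5)
E
```

```text
pos [ 587.4 -190.6  136.7] yaw 172.22 F [-0.1  2.9  6.2] w 59.3 q6 -1.83 t 13.0
shift [0.0004 0.0005 0.0007] turn -0.05 or 59.95 -60.05
```

>>> {"fn": "play_rows", "kwargs": {
  "targets": [-1,0,0,-0.005,0,-1,0,0,-0.012,0,-1,0,0,-0.02,0,-1,0,0,-0.03,0,-1,0,0,-0.04,0,-1,0,0,-0.05,0,-1,0,0,-0.06,0,-1,0,0,-0.06,0],
  "squeeze": 60
}}

```text
clock: 13.8
position: [587.1, -190.7, 197.1]
ee_rot: [-3.141, 0.003, 3.006]
ft_force: [0.1, 0.4, -0.9]
width: 58.6
finger_force: 64.5
```

```bash
python3 - <<'E'
from h import *
delta(587,-190,190,172.5)
t=capture("top");s=capture("scene");cv2.imwrite("pics/u1.png",np.hstack([t,s]))
E
```

```text
pos [ 587.1 -190.7  197.1] yaw 172.21 F [ 0.1  0.4 -0.9] w 58.6 q6 -1.83 t 13.8
shift [0.0002 0.0007 0.0071] turn -0.05 or 59.95 -60.05
```

Card is out (width 58.6, foot at about z 74). I'll carry it past the rack's far edge and lower the foot beside it, so the fixed edge can pivot the card in the pads.

>>> {"fn": "play_rows", "kwargs": {
  "targets": [-1,-0.025,0,0,0,-1,-0.05,0,0,0,-1,-0.05,0,0,0,-1,-0.05,0,0.02,0,-1,-0.05,0,0.044,0,-1,-0.05,0,0.044,0,-1,-0.05,0,0.044,0]
}}

```text
clock: 14.6
position: [634.6, -196.7, 149.8]
ee_rot: [3.141, -0.003, 3.006]
ft_force: [-0.3, -0.2, -1.1]
width: 58.3
finger_force: 64.6
```

```bash
python3 - <<'E'
from h import *
delta(587,-190,152.7,172.5)
L=112.7
for d in (0,7.5,15,22.5,30,37.5,45,48):
    a=np.radians(d);x=35-L*np.sin(a)+3*np.cos(a);z=40+L*np.cos(a)+3*np.sin(a)
    print(d,"tool x",round((50-x)/1000,4),"tool z",round((152.7-z)/1000,4))
E
```

```text
pos [ 634.6 -196.7  149.8] yaw 172.21 F [-0.3 -0.2 -1.1] w 58.3 q6 -1.81 t 14.6
shift [ 0.0481  0.0002 -0.0028] turn -0.05 or 59.95 -60.05
0 tool x 0.012 tool z 0.0
7.5 tool x 0.0267 tool z 0.0006
15 tool x 0.0413 tool z 0.0031
22.5 tool x 0.0554 tool z 0.0074
30 tool x 0.0688 tool z 0.0136
37.5 tool x 0.0812 tool z 0.0215
45 tool x 0.0926 tool z 0.0309
48 tool x 0.0967 tool z 0.0351
```

>>> {"fn": "play_rows", "kwargs": {
  "targets": [-1,0,0,0,0,-1,0.006,0,0,0,-1,0.012,0,0,0,-1,0.019,0,0,0,-1,0.027,0,0.001,0,-1,0.034,0,0.002,0,-1,0.041,0,0.003,0,-1,0.041,0,0.003,0],
  "squeeze": 28
}}

```text
clock: 15.4
position: [594.2, -191.4, 147.7]
ee_rot: [-3.142, -0.0, 3.006]
ft_force: [3.4, 0.1, 0.2]
width: 58.9
finger_force: 65.1
```

```bash
python3 - <<'E'
from h import *
delta(587,-190,152.7,172.5)
print(sense()["torque"])
E
```

```text
pos [ 594.2 -191.4  147.7] yaw 172.21 F [3.4 0.1 0.2] w 58.9 q6 -1.83 t 15.4
shift [ 0.0073  0.0004 -0.005 ] turn -0.05 or 59.95 -60.05
[ 0.06531281 -0.93533214  0.00478403]
```

>>> {"fn": "play_rows", "kwargs": {
  "targets": [-1,0.007,0,0.002,0,-1,0.014,0,0.004,0,-1,0.021,0,0.007,0,-1,0.028,0,0.0105,0,-1,0.034,0,0.014,0,-1,0.04,0,0.0185,0,-1,0.046,0,0.023,0,-1,0.0516,0,0.028,0,-1,0.0516,0,0.028,0]
}}

```text
clock: 16.3
position: [542.5, -184.3, 118.4]
ee_rot: [3.141, -0.002, 3.006]
ft_force: [1.6, -0.0, 1.7]
width: 58.5
finger_force: 62.2
```

```bash
python3 - <<'E'
from h import *
delta(587,-190,152.7,172.5)
s=capture("scene");t=capture("top");cv2.imwrite("pics/u2.png",np.hstack([s,t]))
E
```

```text
pos [ 542.5 -184.3  118.4] yaw 172.2 F [ 1.6 -0.   1.7] w 58.5 q6 -1.85 t 16.3
shift [-0.0448  0.0004 -0.0344] turn -0.05 or 59.95 -60.05
```

>>> {"fn": "play_rows", "kwargs": {
  "targets": [-1,0,0,0,0,-1,-0.005,0,-0.008,0,-1,-0.01,0,-0.02,0,-1,-0.01,0,-0.04,0,-1,-0.01,0,-0.065,0,-1,-0.01,0,-0.09,0,-1,-0.01,0,-0.115,0,-1,-0.01,0,-0.135,0,-1,-0.01,0,-0.15,0,-1,-0.01,0,-0.15,0,-1,-0.01,0,-0.15,0],
  "squeeze": 100
}}

```text
clock: 17.5
position: [553.8, -185.8, 269.3]
ee_rot: [3.142, -0.0, 3.006]
ft_force: [0.4, 0.1, -2.3]
width: 57.5
finger_force: 106.6
```

```bash
python3 - <<'E'
from h import *
delta(587,-190,152.7,172.5)
s=capture("scene");t=capture("top");cv2.imwrite("pics/u3.png",np.hstack([crop(s,130,50,160,180,2.6),crop(t,220,80,160,180,2.3)[:468,:]] if 0 else [cv2.resize(s[50:240,120:290],(400,447)),cv2.resize(t[80:270,220:390],(400,447))]))
E
```

```text
pos [ 553.8 -185.8  269.3] yaw 172.22 F [ 0.4  0.1 -2.3] w 57.5 q6 -1.85 t 17.5
shift [-0.0335  0.0004  0.1166] turn -0.05 or 59.95 -60.05
```

View pics/u3.png

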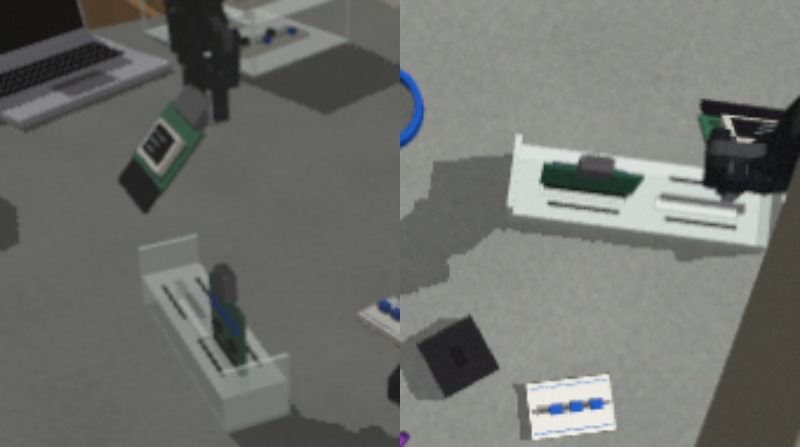

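Both views show the card leaning back with its display up: foot mid-edge at scene (177,134), top (366,125). The other card and the rest are untouched. I'll check the angle.

```bash
python3 - <<'E'
from h import *
p=sense()["position"];y=np.radians(-7.8);ex=np.array([np.cos(y),np.sin(y),0]);ez=np.array([0,0,1.])
for d in (35,40,45,50,55):
    a=np.radians(d);f=p+122.7*(ex*np.sin(a)-ez*np.cos(a));print(d,proj("scene",[f])[0].round(1),proj("top",[f])[0].round(1),f.round(0))
print("seen (177,133.7) (365.8,124.6)",tri((177,133.7),(365.8,124.6)))
E
```

```text
35 [183.2 136.4] [365.6 135.9] [ 623. -195.  167.]
40 [179.6 134.7] [366.8 130.8] [ 631. -196.  174.]
45 [176.2 132.8] [368.2 125.9] [ 639. -197.  181.]
50 [173.  130.5] [369.6 121. ] [ 646. -198.  189.]
55 [169.9 127.8] [371.1 116.4] [ 653. -199.  197.]
seen (177,133.7) (365.8,124.6) (array([ 640.66747297, -192.01704009,  181.83105279]), np.float64(1.9801460990005713))
```

About 45°, foot at z ≈ 180 mm. I'll let it settle briefly, then hand in.

>>> {"fn": "play_rows", "kwargs": {
  "targets": [-1,0,0,0,0,-1,0,0,0,0,-1,0,0,0,0,-1,0,0,0,0,-1,0,0,0,0]
}}

```text
clock: 18.1
position: [553.8, -185.9, 269.6]
ee_rot: [3.142, -0.0, 3.006]
ft_force: [0.4, -1.0, -1.6]
width: 57.4
finger_force: 106.5
```

```bash
python3 -c "
from plant import *
print(ticket.job_done())"
```

```text
the job is handed in; nothing more can be done
None
```

I turned the key in the knob to its stop and left it there, then drew the display card out; I handed the job in at 18.1 s with the card held at about 45°, display up, lower edge about 18 cm above the bench, gripped by the bar's ends rather than across its thickness so I could tip it on the stand's edge.

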